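Seat a board carrier in its spring-clip bracket

TASK

Pick the circuit-board carrier plate up off its black rest and slide its two ears down into the clip-lined slots of the test bracket until the plate sits flat, fully home on the ledge with both green pins pushed in flush, then let go. Work by feel: the ledge is set to a different height each time, so push firmly through the drag of the clips but do not force the plate once it bottoms. Leave the cutters, the loupe and the parts bin where they are.

Things in the scene. Friction and masses are not known exactly. Their poses are not given: they have to be found in the camera images.
- carrier: Loose aluminium plate 50 (x) x 84 (y) x 5 mm with a green circuit board on top and two steel ears, 14 wide (x) x 16 long (y) x 5 mm, on its +y and -y ends (116 mm overall, undersides flush). 150 to 310 g. Origin: centre of its underside, z up, y along the ears. Fits either way round, turned end for end.
- heatsink (a point): Top centre of the black finned heatsink in the middle of the carrier, 38 mm above the plate's underside. The block is 30 (x) x 40 (y) mm and stands 33 mm above the plate: the place to grip, fingers on its x sides, 30 mm apart.
- rest: Fixed black rubber block, 80 x 100 x 20 mm high, on which the carrier lies at the start, somewhat askew. Origin: centre of its underside, on the bench.
- bracket: Fixed bracket, base 70 (x) x 160 (y) x 10 mm, an upright with a slot at its +y and -y ends. Origin: centre of the base's underside, y from slot to slot; the seated carrier stands straight over it, y axes parallel. Pushing the ears in takes 12 to 25 N while they part the clips, then a steady 5 to 10 N; the clips hold the carrier wherever it is left. A push of over about 30 N damages it.
- slot_l (a point): Mouth of the +y slot, centre, 55 mm above the bench. The slot runs straight down, open at the top and to the middle, 45 to 63 mm from the middle (y), fixed cheeks 17 mm apart (x), 46 mm high; blue end wall flared, 58 mm high. Two brass spring clips face each other across x: 12 mm apart below 44 mm over the bench, flaring to 27 mm at the mouth; the ear pushes them apart.
- slot_r (a point): The same at the -y slot, 108 mm from the other.
- midspan (a point): Top of the base midway between the uprights, 10 mm above the bench. Above it is the white ledge, 34 (x) x 84 (y) mm, on which the seated plate lies. The ledge's top is fixed at 20 to 32 mm above the bench, different each time and not measured: find it by feel. It is stiff: force rises sharply when the plate bottoms.
- pin_l (a joint): Green sprung presence pin, 8 mm across, in the ledge 34 mm from the bracket's middle on the +y side. Value: how far it is pushed down, in m: 0 free (it stands 4 mm above the ledge), 0.004 pushed flush by a plate lying on the ledge. About 1 N.
- pin_r (a joint): The same pin on the -y side.
- cutters: Bystander: small side cutters with yellow and black handles, 120 mm long, lying on the bench, 12 mm high. Origin near the pivot.
- loupe: Bystander: black eye loupe standing on the bench, 38 mm across, 38 mm high. Origin: centre of its underside.
- bin: Bystander: open black parts bin 100 (x) x 150 (y) x 75 mm high. Origin: centre of its underside.
Mind the look-alikes: they are no part of the job. Leave any red look-alike of the carrier alone.

How it is judged:
By the outcome, as a careful person would: the job done as asked, in the order asked, and still so for the second after the job is handed in, with the robot touching nothing.
It also fails if it takes over 58 s, if anything falls off the work surface, if the arm or the gripper's body presses on something with over 40 N, if the wrist force passes 120 N, or if a joint passes its speed limit or range.

ROBOT

A 6-joint arm with a two-finger parallel gripper is mounted at the origin on the work surface. World frame = base frame: x ahead of the robot, y to its left, z up, the work surface at z = 0. Lengths are in m, angles in rad, forces in N, time in s.
With the tool pointing down it reaches from about 0.25 to 0.725 m from the base axis. Payload 4 kg.
Tool frame: the origin (TCP) lies on the centre line of the jaws, within the pads' length; the fingertips stand 25 mm ahead of it and the grasp point (between the pads) lies 6 mm ahead of it; z points along the fingers, x is the direction in which the jaws open and shut, and the axes are right-handed (so a half turn about z gives the same grasp; the last joint's range is limited). The gripper opens to 85 mm and grips with 20 to 120 N. Pads are 22 mm wide; open, the fingers measure 114 mm over their backs; the gripper's body (76 mm by 85 mm) begins 54 mm behind the grasp point. The pads swing forward as they close: fully open they stand 13 mm farther back than shut.
Start: joints at [1.324, 0.241, 0.005, 1.335, 0, 1.571], TCP at [0.122, 0.485, 0.256] pointing down, gripper open.
Joint ranges: [-2.72, 2.72], [-1.05, 1.87], [-1.09, 1.28], [-1.99, 2.15], [-1.42, 1.44], [-3.14, 3.14]. Speed limits (rad/s): [2.79, 2.79, 3.14, 3.14, 3.14, 3.14].

INTERFACE

Orientations are given as a unit quaternion [x, y, z, w].
In Python, from workcell import bot, imaging, order gives the robot as it stands.
- The arm moves only by the tool carry_out, never from a script. Its argument "moves" is a list of rows, each a list of 5 numbers: the shift along the tool's x, y, z scaled (see below), then the turn about the tool's z scaled (see below), then the opening, from -1 (shut) to 1 (fully open). In form: [[tx, ty, tz, roll, hand], ...]. A call has 1 to 20 rows; each row is the pose to reach, as a shift and turn from the pose commanded when the call began, along the tool's axes at that moment; what a row does not reach only later rows make up. The controller multiplies each number of a shift by 0.1 m and each number of a turn by 90 degrees. A row lasts 1/10 s, in which the tool goes at most 50 mm and 8.59 degrees, less where a joint would pass 70% of its speed; a pose out of reach is approached as far as the arm can. A call with a number of a shift or a turn outside -1 to 1 is refused whole. A call with a gripper value outside its range is refused whole. The fingers move at their own pace and stop on an object; the grip force is fixed at half the most. Time passes only in rows, so rows that repeat a pose let the fingers close. It gives the time, the measured TCP pose, the force and the opening at its end, in the units of the state.
- bot.get_obs(): the state, without advancing time (a new reading comes with each control period).
- imaging.camera(name): name is "side" or "top"; returns the picture (420x560x3 uint8, red, green, blue); there is no depth.
- imaging.camera_model(name): a dict with "fovy" (degrees; the focal length in pixels is half the picture's height over the tangent of half this angle, whatever the lens; pixels are square), "cx", "cy" (the principal point, pixels), "dist" ([k1, k2, p1, p2, k3] as OpenCV has them; the pictures are not rectified), "eye" and "rotation" of the camera in the world. Camera axes: x right, y up, looking along -z (the intrinsics and any distortion apply to the point x, -y, -z); pixel columns grow to the right and rows downward; lengths in m; the calibration is good to about 2 mm. A picture is of the moment at which its call begins. camera_model takes no time and is no camera call.
- order.job_done(): hands the job in, once; it reports no verdict.
The state is a dict: "clock": time; "joint_pos": joint angles; "joint_vel": joint speeds; "tau": joint torques, N m; "eef_pos": TCP position; "tool_rot": TCP orientation; "ft_force": force on the tool from outside, world axes, zero at the start; "ft_torque": the same for the moment, N m; "grip_width": finger opening in m.
Only numpy, scipy, OpenCV 4.12 (cv2) and the standard library are available. Lean on these libraries where they do the work, as an engineer would, in place of code of your own. Each camera call takes 0.05 s, during which the arm holds its last target.

## Working session

There is one attempt and no reset: what is moved stays moved. The work goes in short steps, Python scripts to look and compute and a tool call to move; the robot and the scene stay as the last step left them, time stands still between calls to the robot, and variables do not carry over. Pictures are saved under pics/ and viewed, and the job is handed in when it is done.

Besides the shell and the picture viewer there is one more tool, called as name(argument=value, ...) on one line, values as JSON. carry_out: Moves the arm, as the interface text tells. Its arguments: {"type":"object","properties":{"moves":{"type":"array","items":{"type":"array","items":{"type":"number","minimum":-1,"maximum":1}}}},"required":["moves"]}

```bash
mkdir -p pics
cat > h.py <<'E'
import numpy as np,cv2
from workcell import bot,imaging,order
def model(n):
    m=imaging.camera_model(n); f=210/np.tan(np.radians(m['fovy'])/2)
    K=np.array([[f,0,m['cx']],[0,f,m['cy']],[0,0,1.]]); return m,K,np.array(m['dist'],float),np.array(m['eye'],float),np.array(m['rotation'],float).reshape(3,3)
def ray(n,px):
    m,K,d,e,R=model(n)
    u=cv2.undistortPoints(np.array(px,float).reshape(-1,1,2),K,d).reshape(-1,2)
    v=np.c_[u[:,0],-u[:,1],-np.ones(len(u))]@R.T
    return e,v
def plane(n,px,z):
    e,v=ray(n,px); return e+v*((z-e[2])/v[:,2])[:,None]
def proj(n,P):
    m,K,d,e,R=model(n)
    c=(np.array(P,float).reshape(-1,3)-e)@R; c=c*[1,-1,-1]
    return cv2.projectPoints(c.reshape(-1,1,3),np.zeros(3),np.zeros(3),K,d)[0].reshape(-1,2)
def tri(pa,pb):
    e1,v1=ray('top',pa);e2,v2=ray('side',pb)
    v1=v1[0]/np.linalg.norm(v1[0]);v2=v2[0]/np.linalg.norm(v2[0])
    t=np.linalg.lstsq(np.c_[v1,-v2],e2-e1,rcond=None)[0]
    a=e1+v1*t[0];b=e2+v2*t[1]; return (a+b)/2,np.linalg.norm(a-b)
E
python3 - <<'E'
from h import *
for n in('top','side'):
    im=imaging.camera(n)[:,:,::-1]; cv2.imwrite(f'pics/{n}0.png',im); print(imaging.camera_model(n))
o=bot.get_obs(); print(o)
E
```

```text
{'fovy': 53.40244424938928, 'cx': 277.9418405177655, 'cy': 207.24478571048974, 'dist': array([-0.12383406,  0.        ,  0.        ,  0.        ,  0.        ]), 'eye': array([ 0.44758029, -0.01586501,  0.84155148]), 'rotation': array([ 0.05905726, -0.06723909, -0.70195726,  0.70657423])}
{'fovy': 57.98267712747203, 'cx': 274.087808946631, 'cy': 216.99111085978035, 'dist': array([-0.07748438,  0.        ,  0.        ,  0.        ,  0.        ]), 'eye': array([ 0.26266434, -0.52947326,  0.42832077]), 'rotation': array([ 0.48769369, -0.14444676, -0.25548392,  0.82220312])}
{'clock': 0.1, 'joint_pos': array([ 1.32399598e+00,  2.41315240e-01,  3.87729560e-03,  1.33515703e+00,
       -1.04454866e-05,  1.57077774e+00]), 'joint_vel': array([ 5.03751103e-04, -4.33754072e-04,  3.69147648e-03,  8.96582731e-05,
        3.76586486e-04, -4.22192418e-04]), 'tau': array([ 6.50606148e-05, -3.73137331e+01,  2.53009933e+01,  1.08126272e-02,
       -5.32897366e-05,  2.16045571e-06]), 'eef_pos': array([0.12203335, 0.48436963, 0.25552009]), 'tool_rot': array([ 7.88759620e-01,  6.14701109e-01, -7.06150789e-04,  5.56922134e-04]), 'ft_force': array([-0.3585374 , -0.57344821, -0.18445707]), 'ft_torque': array([-0.05363667,  0.0578771 ,  0.100767  ]), 'grip_width': 0.08551674809248237}
```

Rotation is a quaternion; fixing that.

```bash
sed -i "s/np.array(m\['rotation'\],float).reshape(3,3)/Rot.from_quat(m['rotation']).as_matrix()/; 1a from scipy.spatial.transform import Rotation as Rot" h.py
python3 - <<'E'
import cv2
for n in('top','side'):
    cv2.imwrite(f'pics/{n}0b.png',cv2.resize(cv2.imread(f'pics/{n}0.png'),(800,600),interpolation=cv2.INTER_CUBIC))
E
```

```text
(no output)
```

View pics/top0.png

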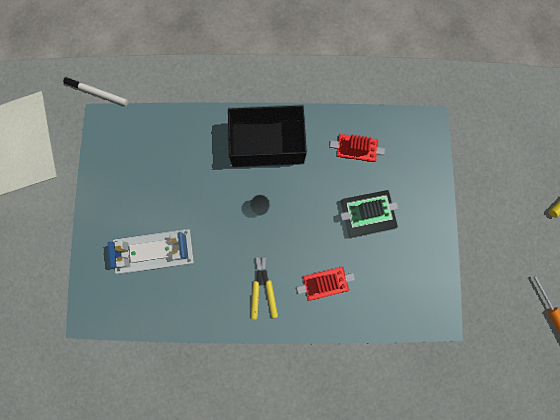

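View pics/side0.png

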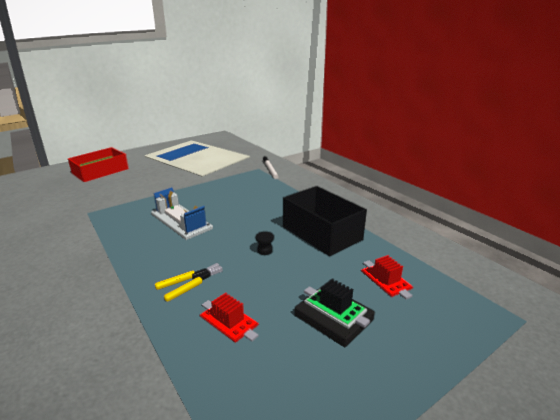

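Top view: there are three candidates. The one at (369,211) has a green board and black heatsink and lies on the black rest. The two at (357,147) and (325,284) are red look-alikes. The first fits the description, and the bracket is at (150,252). I'll confirm with enlarged crops.

Run:
```python
import cv2,numpy as np
t=cv2.imread('pics/top0.png');s=cv2.imread('pics/side0.png')
r=lambda im,x,y,w,h:cv2.resize(im[y:y+h,x:x+w],(400,300),interpolation=cv2.INTER_CUBIC)
cv2.imwrite('pics/crop0.png',np.vstack([np.hstack([r(t,329,181,80,60),r(t,100,217,100,75)]),np.hstack([r(s,285,270,100,75),r(s,142,180,80,60)])]))
```

```text
(no output)
```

View pics/crop0.png

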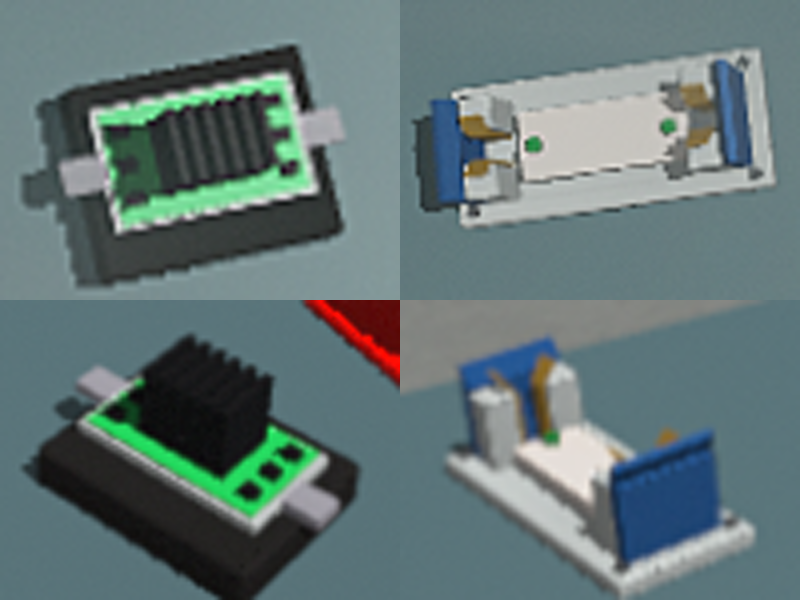

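Crops confirm it: the carrier has a black heatsink and green board, with ear ends at top px ~(342,217) and (397,206). The bracket has blue walls, brass clips and green pins at ~(133,253) and (167,249). Next I'll measure.

```bash
cat > meas.py <<'E'
from h import *
def blobs(n,im,lo,hi,roi,k=1):
    hsv=cv2.cvtColor(im,cv2.COLOR_BGR2HSV); m=cv2.inRange(hsv,lo,hi); z=np.zeros_like(m); x,y,w,h=roi; z[y:y+h,x:x+w]=m[y:y+h,x:x+w]
    c,_=cv2.findContours(z,cv2.RETR_EXTERNAL,cv2.CHAIN_APPROX_NONE); return sorted(c,key=cv2.contourArea,reverse=True)[:k]
def rect(n,cs,z):
    P=plane(n,np.vstack([c.reshape(-1,2) for c in cs]),z)[:,:2]
    (c,s,a)=cv2.minAreaRect((P*1000).astype(np.float32)); return np.round(c,1),np.round(s,1),round(a,1)
E
python3 - <<'E'
from meas import *
t=cv2.imread('pics/top0.png');s=cv2.imread('pics/side0.png')
g=blobs('top',t,(40,60,60),(90,255,255),(329,181,80,60),6); g=[c for c in g if len(c)>5]
hsv=cv2.cvtColor(t,cv2.COLOR_BGR2HSV)
print('green board',rect('top',g,.0265))
# rest+all: rect hull of dark
d=blobs('top',t,(0,0,0),(180,255,70),(329,181,80,60),1);print('rest',rect('top',d,.02))
for p in [(342,217),(345,216),(396,206),(90,30),(130,240)]:print(p,hsv[p[1],p[0]])
# bracket
for nm,lo,hi,roi in[('blue',(100,120,40),(125,255,255),(100,217,100,75)),('pin',(45,90,40),(85,255,255),(100,217,100,75))]:
    for c in blobs('top',t,lo,hi,roi,3):
        print(nm,c.reshape(-1,2).mean(0),len(c),cv2.contourArea(c), rect('top',[c],.058 if nm=='blue' else .03))
w=blobs('top',t,(0,0,130),(180,40,255),(100,217,100,75),1);print('base',rect('top',w,.010),cv2.boundingRect(w[0]))
for nm,lo,hi in[('blue',(100,120,40),(125,255,255)),('pin',(45,90,40),(85,255,255))]:
    for c in blobs('side',s,lo,hi,(142,180,80,60),3): print('side',nm,c.reshape(-1,2).mean(0),cv2.contourArea(c))
E
```

```text
green board (array([ 589.8, -207. ]), array([48.7, 78.3]), 11.8)
rest (array([ 564.1, -211.8]), array([ 36.3, 101.8]), 11.8)
(342, 217) [111  11 161]
(345, 216) [109  12 164]
(396, 206) [132   7 177]
(90, 30) [ 20  17 137]
(130, 240) [ 75   8 184]
blue [112.43076923 254.4       ] 65 169.5 (array([496. , 286.5]), array([48.3, 23.6]), 3.9)
blue [183.0375 247.075 ] 80 43.0 (array([516.7, 153.8]), array([48.9, 11.6]), 7.4)
blue [185. 240.] 1 0.0 (array([525.1, 150.6]), array([0., 0.]), 0.0)
pin [133.    252.875] 8 5.0 (array([501.9, 259. ]), array([6., 4.]), 3.3)
pin [166.71428571 248.14285714] 7 4.5 (array([511.2, 192. ]), array([5.7, 4.1]), 47.1)
base (array([507. , 226.4]), array([ 71.4, 160. ]), 8.6) (113, 229, 81, 45)
side blue [194.87837838 218.58108108] 363.0
side blue [163.95454545 195.        ] 76.0
side blue [156.  207.5] 0.0
side pin [172.   206.75] 1.0
```

Run:
```python
import cv2,numpy as np
t=cv2.imread('pics/top0.png');s=cv2.imread('pics/side0.png')
def r(im,x,y,w,h,k,name):
    o=cv2.resize(im[y:y+h,x:x+w],None,fx=k,fy=k,interpolation=cv2.INTER_CUBIC)
    for i in range(0,w,10): cv2.putText(o,str(x+i),(i*k,10),0,.35,(0,0,255));cv2.line(o,(int((i+.5)*k),12),(int((i+.5)*k),18),(0,0,255))
    for i in range(0,h,10): cv2.putText(o,str(y+i),(0,int((i+.5)*k)),0,.35,(0,0,255))
    cv2.imwrite(name,o)
r(t,332,184,72,56,10,'pics/c1.png')
r(s,290,274,88,74,8,'pics/c2.png')
r(t,100,222,100,60,8,'pics/c3.png')
r(s,145,180,74,60,10,'pics/c4.png')
```

```text
(no output)
```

View pics/c1.png

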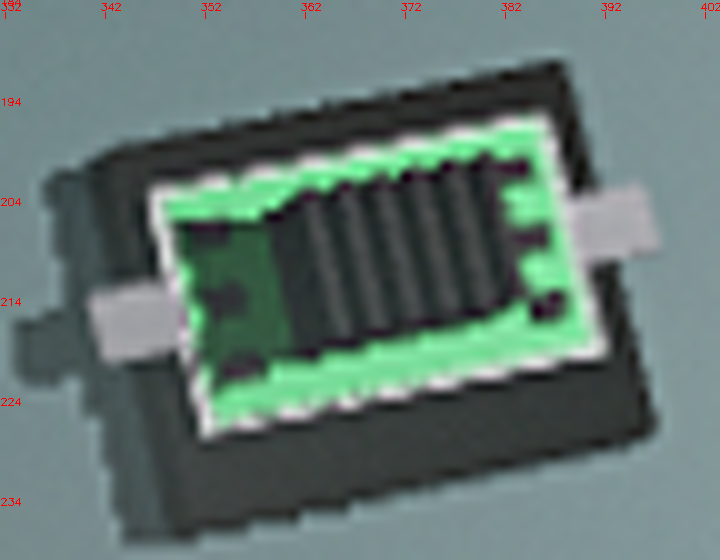

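View pics/c2.png

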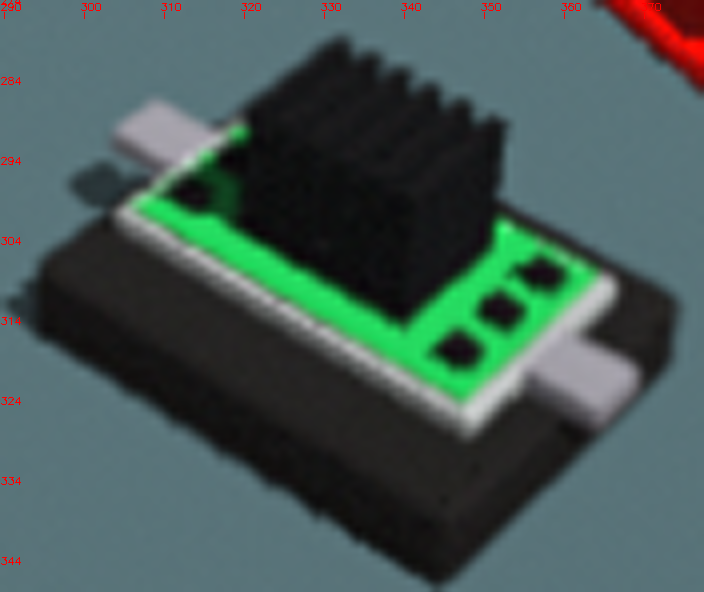

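View pics/c3.png

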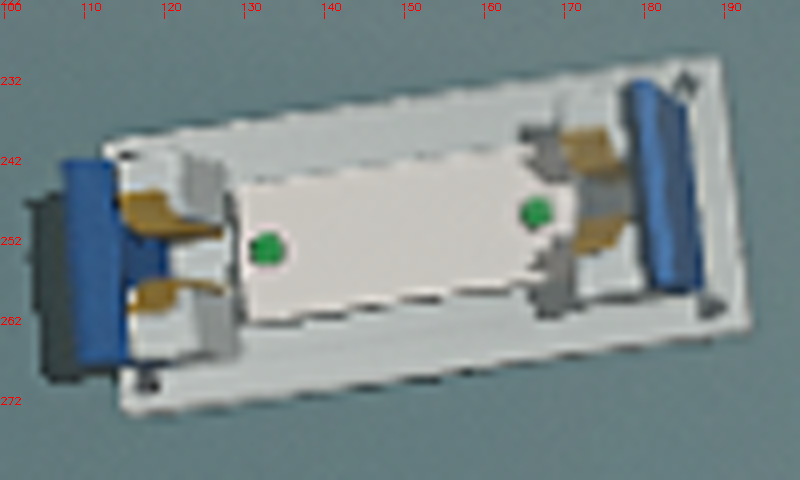

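View pics/c4.png

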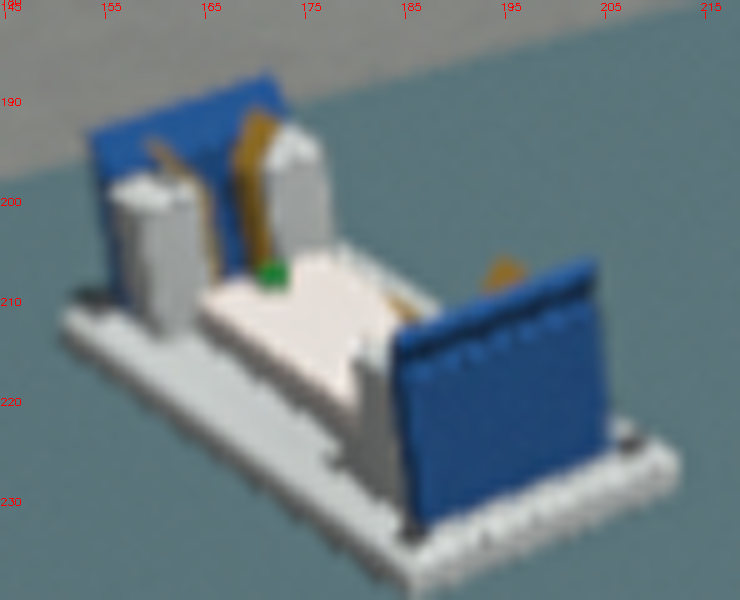

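```bash
cat >> h.py <<'E'
def cp(px,k,x,y): return (np.array(px,float)+.5)/k-.5+[x,y]
E
python3 - <<'E'
from h import *
T1=lambda *p:cp(p,10,332,184);S1=lambda *p:cp(p,8,290,274);T2=lambda *p:cp(p,8,100,222);S2=lambda *p:cp(p,10,145,180)
np.set_printoptions(precision=4,suppress=True)
for n,a,b in[('plC',T1(607,352),S1(468,415)),('plB',T1(545,112),S1(617,280)),('plD',T1(205,437),S1(118,208)),('earR+x',T1(648,183),S1(638,372)),('pinL',T2(266,248),S2(272,272)),
 ('base-x-y',T2(748,327),S2(413,548)),('base+x-y',T2(720,57),S2(678,450)),('base-x+y',T2(125,413),S2(65,320)),('wallL+x',T2(65,160),S2(268,75)),('wallL-x',T2(78,365),S2(88,132)),
 ('hs-x-y top',T1(520,310),S1(412,195)),('hs+x-y',T1(490,155),S1(503,120))]: print(n,*tri(a,b))
pl=plane('top',[T1(150,188),T1(545,112),T1(607,352),T1(205,437)],.025)[:,:2]
er=plane('top',[T1(88,295),T1(103,362),T1(648,183),T1(660,245)],.025)[:,:2]
bs=plane('top',[T2(105,145),T2(720,57),T2(748,327),T2(125,413)],.010)[:,:2]
yaw=lambda d:np.degrees(np.arctan2(-d[0],d[1]))
print('plate c',pl.mean(0),'yaw',yaw(pl[0]-pl[1]),yaw(pl[3]-pl[2]),np.linalg.norm(pl[0]-pl[1]),np.linalg.norm(pl[1]-pl[2]))
d=er[:2].mean(0)-er[2:].mean(0);print('ears c',er.mean(0),yaw(d),np.linalg.norm(d))
print('base c',bs.mean(0),yaw(bs[0]-bs[1]),yaw(bs[3]-bs[2]),np.linalg.norm(bs[0]-bs[1]),np.linalg.norm(bs[1]-bs[2]))
for z in(.026,.034): 
  p=plane('top',[T2(266,248),T2(536,212)],z)[:,:2];print('pins',z,p.mean(0),yaw(p[0]-p[1]),np.linalg.norm(p[0]-p[1]))
R=Rot.from_quat(bot.get_obs()['tool_rot']).as_matrix();print(R)
E
```

```text
plC [ 0.5736 -0.2541  0.0251] 0.00015175659714578843
plB [ 0.6229 -0.2438  0.0239] 0.00014413400346534715
plD [ 0.5564 -0.1724  0.0247] 0.0007281562199324857
earR+x [ 0.608  -0.2641  0.0243] 0.0006776923187939845
pinL [0.502  0.2615 0.0239] 0.00036845834589017057
base-x-y [0.4857 0.142  0.0133] 0.0013210909706039625
base+x-y [0.553  0.1524 0.01  ] 0.0005295915110555339
base-x+y [0.4615 0.3016 0.0062] 0.00047202345951119425
wallL+x [0.5205 0.3018 0.0551] 0.00021453136458397012
wallL-x [0.4725 0.2948 0.0557] 0.001963457160950933
hs-x-y top [ 0.578  -0.2289  0.0569] 0.0028702346719295777
hs+x-y [ 0.6075 -0.2235  0.0571] 0.0008741594121994225
plate c [ 0.5896 -0.208 ] yaw 11.38394978167366 12.065189281509848 0.08277180321412994 0.05016691350769858
ears c [ 0.5897 -0.2078] 11.896649508867846 0.11684108971588306
base c [0.5069 0.2263] 8.760544203695208 8.687502729860517 0.15910175034401594 0.06817088729972115
pins 0.026 [0.507 0.227] 8.317411119759885 0.0680429379076227
pins 0.034 [0.5064 0.2247] 8.317411119759857 0.067375483410892
[[ 0.2443  0.9697 -0.0004]
 [ 0.9697 -0.2443 -0.0017]
 [-0.0018  0.     -1.    ]]
```

Carrier is at (0.590, -0.208), yaw 11.8°, underside z = 0.020. The heatsink top triangulates to 0.057–0.058, and plate and ear sizes match. Bracket is at (0.507, 0.226), yaw ~8.6°, base 159×68 mm, pin spacing 68 mm. Travelling high to the carrier.

carry_out(moves=[[-0.3,0.33,0,0,0.6],[-0.6,0.66,0,0,0.6],[-0.9,1,0,0,0.6],[-0.9,1,0,0,0.6]])

```text
clock: 0.5
eef_pos: [0.1987, 0.369, 0.2559]
tool_rot: [0.791, 0.612, -0.001, 0.001]
ft_force: [-0.9, 1.0, 0.2]
grip_width: 0.0683
```

carry_out(moves=[[-0.3,0.33,0,0,0.6],[-0.6,0.66,0,0,0.6],[-0.9,1,0,0,0.6],[-0.9,1,0,0,0.6]])

```text
clock: 0.9
eef_pos: [0.2739, 0.258, 0.2561]
tool_rot: [0.791, 0.612, -0.0, 0.001]
ft_force: [-0.4, 0.5, -0.7]
grip_width: 0.0685
```

carry_out(moves=[[-0.3,0.33,0,0,0.6],[-0.6,0.66,0,0,0.6],[-0.9,1,0,0,0.6],[-0.9,1,0,0,0.6]])

```text
clock: 1.3
eef_pos: [0.3493, 0.1469, 0.2562]
tool_rot: [0.791, 0.612, 0.0, 0.001]
ft_force: [-0.2, 0.3, 0.3]
grip_width: 0.0682
```

carry_out(moves=[[-0.3,0.33,0,0,0.6],[-0.6,0.66,0,0,0.6],[-0.9,1,0,0,0.6],[-0.9,1,0,0,0.6]])

```text
clock: 1.7
eef_pos: [0.4246, 0.036, 0.2559]
tool_rot: [0.79, 0.613, 0.0, 0.001]
ft_force: [0.2, 0.7, -0.2]
grip_width: 0.0682
```

carry_out(moves=[[-0.3,0.33,0,0.09,0.6],[-0.6,0.66,0,0.18,0.6],[-0.9,1,0,0.27,0.6],[-0.9,1,0,0.36,0.6],[-0.9,1,0,0.45,0.6],[-0.9,1,0,0.54,0.6],[-0.9,1,0,0.63,0.6],[-0.9,1,0,0.71,0.6],[-0.9,1,0,0.71,0.6]])

```text
clock: 2.6
eef_pos: [0.4971, -0.0714, 0.2559]
tool_rot: [0.994, 0.105, -0.0, -0.0]
ft_force: [-0.3, -0.4, 0.3]
grip_width: 0.0683
```

```bash
cat >> h.py <<'E'
def delta(x,y,z,yaw):
    o=bot.get_obs();R=Rot.from_quat(o['tool_rot']).as_matrix()
    d=R.T@(np.array([x,y,z])-o['eef_pos']); a=np.degrees(np.arctan2(R[1,0],R[0,0]))
    print('pos',np.round(o['eef_pos'],4),'ang',round(a,2),'shift units',np.round(d*10,3),'roll',round(-(yaw-a)/90,3),'F',np.round(o['ft_force'],1),'T',np.round(o['ft_torque'],2),'w',round(o['grip_width'],4),'t',o['clock'], 'j',np.round(o['joint_pos'],2))
E
python3 -c "
from h import *
delta(.5896,-.208,.13,11.8)"
```

```text
pos [ 0.4971 -0.0714  0.2559] ang 12.11 shift units [0.619 1.531 1.257] roll 0.003 F [-0.3 -0.4  0.3] T [-0.02  0.    0.  ] w 0.0683 t 2.6 j [-0.14  0.25  0.01  1.34  0.    1.22]
```

carry_out(moves=[[0.15,0.33,0.2,0,0.4],[0.3,0.66,0.4,0,0.4],[0.4,1,0.6,0,0.4],[0.4,1,0.6,0,0.4]])

```text
clock: 3.0
eef_pos: [0.557, -0.1643, 0.192]
tool_rot: [0.995, 0.104, -0.003, -0.001]
ft_force: [-0.3, 0.6, -0.5]
grip_width: 0.06
```

carry_out(moves=[[0.1,0.25,0.3,0,0.4],[0.22,0.53,0.66,0,0.4],[0.22,0.53,0.66,0,0.4],[0.22,0.53,0.66,0,0.4]])

```text
clock: 3.4
eef_pos: [0.5886, -0.2088, 0.1287]
tool_rot: [0.994, 0.105, -0.002, -0.001]
ft_force: [-0.2, 0.4, 1.0]
grip_width: 0.0596
```

Run:
```python
from h import *
o=[]
for n,(x,y,w,h) in (('top',(319,161,100,100)),('side',(260,210,150,150))):
    im=imaging.camera(n)[:,:,::-1]; o.append(cv2.resize(im[y:y+h,x:x+w],(400,400),interpolation=cv2.INTER_CUBIC))
cv2.imwrite('pics/p1.png',np.hstack(o))
delta(.5896,-.208,.056,11.8)
```

```text
pos [ 0.5901 -0.2091  0.1322] ang 12.09 shift units [-0.004 -0.012  0.762] roll 0.003 F [0.  0.2 1. ] T [ 0.03 -0.   -0.02] w 0.0601 t 3.5 j [-0.34  0.56  0.16  1.16  0.    1.02]
```

View pics/p1.png

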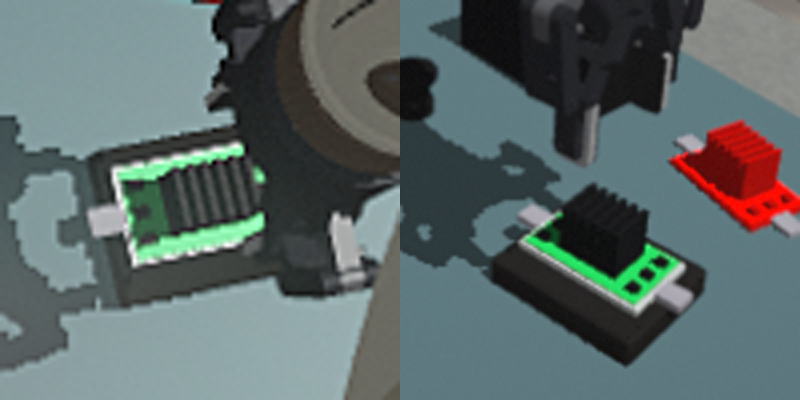

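The fingers straddle the heatsink across its x sides, side px ~(580,160) and (665,85) in the crop. Descending.

carry_out(moves=[[0,-0.01,0.2,0,0.4],[0,-0.01,0.4,0,0.4],[0,-0.01,0.55,0,0.4],[0,-0.01,0.65,0,0.4],[0,-0.01,0.72,0,0.4],[0,-0.01,0.74,0,0.4],[0,-0.01,0.74,0,0.4]])

```text
clock: 4.2
eef_pos: [0.5896, -0.2094, 0.0571]
tool_rot: [0.995, 0.104, 0.001, 0.0]
ft_force: [-0.4, -0.6, -0.3]
grip_width: 0.0595
```

carry_out(moves=[[0,0,0,0,-0.1],[0,0,0,0,-0.2],[0,0,0,0,-0.4],[0,0,0,0,-1],[0,0,0,0,-1],[0,0,0,0,-1],[0,0,0,0,-1]])

```text
clock: 4.9
eef_pos: [0.5899, -0.2098, 0.0572]
tool_rot: [0.995, 0.104, 0.001, 0.0]
ft_force: [-0.2, -0.8, 5.7]
grip_width: 0.029
```

carry_out(moves=[[0,0,-0.1,0,-1],[0,0,-0.2,0,-1],[0,0,-0.2,0,-1],[0,0,-0.2,0,-1]])

```text
clock: 5.3
eef_pos: [0.5893, -0.2096, 0.0765]
tool_rot: [0.995, 0.104, 0.0, 0.0]
ft_force: [0.7, -0.8, -2.2]
grip_width: 0.0289
```

Run:
```python
from h import *
o=[]
for n,(x,y,w,h) in (('top',(319,161,100,100)),('side',(260,210,150,150))):
    im=imaging.camera(n)[:,:,::-1]; o.append(cv2.resize(im[y:y+h,x:x+w],(400,400),interpolation=cv2.INTER_CUBIC))
cv2.imwrite('pics/p2.png',np.hstack(o))
delta(.507,.2263,.15,8.6)
```

```text
pos [ 0.5888 -0.2094  0.0758] ang 11.96 shift units [ 0.102 -4.432 -0.739] roll 0.037 F [-0.9 -1.3 -2.4] T [0.04 0.05 0.03] w 0.0287 t 5.4 j [-0.34  0.61  0.09  1.05 -0.    1.02]
```

View pics/p2.png

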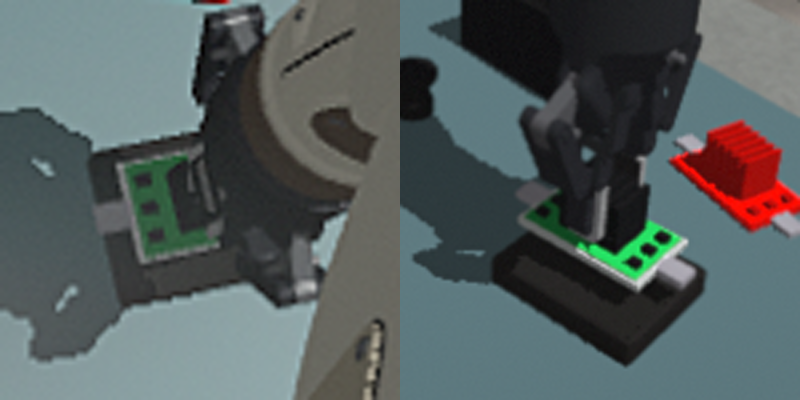

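The carrier is held: width 29 mm, weight ~2.4 N, level and clear of the rest in the side view. Carrying it over to the bracket.

carry_out(moves=[[0,0,-0.25,0,-1],[0,-0.2,-0.5,0,-1],[0,-0.5,-0.74,0.01,-1],[0.02,-0.75,-0.74,0.02,-1],[0.02,-1,-0.74,0.037,-1]])

```text
clock: 5.9
eef_pos: [0.5708, -0.1105, 0.1512]
tool_rot: [0.997, 0.075, 0.001, 0.0]
ft_force: [0.6, -0.4, -2.4]
grip_width: 0.029
```

carry_out(moves=[[0,-0.33,0,0,-1],[0,-0.66,0,0,-1],[0,-1,0,0,-1]])

```text
clock: 6.2
eef_pos: [0.5548, -0.0114, 0.1499]
tool_rot: [0.997, 0.075, -0.0, -0.0]
ft_force: [0.3, 1.0, -2.2]
grip_width: 0.0289
```

carry_out(moves=[[0,-0.33,0,0,-1],[0,-0.66,0,0,-1],[0,-1,0,0,-1]])

```text
clock: 6.5
eef_pos: [0.5397, 0.0876, 0.1499]
tool_rot: [0.997, 0.075, -0.0, 0.0]
ft_force: [0.0, -0.3, -1.2]
grip_width: 0.0292
```

carry_out(moves=[[0,-0.3,0,0,-1],[0,-0.6,0,0,-1],[0,-0.8,0,0,-1],[0,-0.8,0,0,-1]])

```text
clock: 6.9
eef_pos: [0.5276, 0.1681, 0.1498]
tool_rot: [0.997, 0.077, -0.0, -0.0]
ft_force: [-0.6, -0.0, -2.6]
grip_width: 0.0288
```

Run:
```python
from h import *
delta(.507,.2263,.15,8.6)
```

```text
pos [0.5276 0.1681 0.1498] ang 8.86 shift units [-0.114 -0.607 -0.001] roll 0.003 F [-0.6 -0.  -2.6] T [-0.07 -0.02  0.05] w 0.0288 t 6.9 j [ 0.31  0.41 -0.04  1.12  0.    1.72]
```

carry_out(moves=[[-0.05,-0.25,0.1,0,-1],[-0.11,-0.5,0.2,0,-1],[-0.11,-0.59,0.3,0,-1],[-0.11,-0.59,0.35,0,-1],[-0.11,-0.59,0.35,0,-1],[-0.11,-0.59,0.35,0,-1]])

```text
clock: 7.5
eef_pos: [0.5092, 0.2211, 0.1153]
tool_rot: [0.997, 0.074, -0.0, 0.0]
ft_force: [0.2, 0.3, -1.8]
grip_width: 0.0291
```

Run:
```python
from h import *
def r(im,x,y,w,h,k,name):
    o=cv2.resize(im[y:y+h,x:x+w],None,fx=k,fy=k,interpolation=cv2.INTER_CUBIC)
    for i in range(0,w,10): cv2.putText(o,str(x+i),(i*k,10),0,.35,(0,0,255));cv2.line(o,(int((i+.5)*k),12),(int((i+.5)*k),18),(0,0,255))
    for i in range(0,h,10): cv2.putText(o,str(y+i),(0,int((i+.5)*k)),0,.35,(0,0,255))
    cv2.imwrite(name,o)
t=imaging.camera('top')[:,:,::-1];s=imaging.camera('side')[:,:,::-1]
cv2.imwrite('pics/t2.png',t);cv2.imwrite('pics/s2.png',s)
r(t,90,215,110,75,7,'pics/d1.png');r(s,135,145,94,75,8,'pics/d2.png')
delta(.507,.2263,.115,8.6)
```

```text
pos [0.5095 0.2214 0.1158] ang 8.54 shift units [-0.017 -0.052  0.008] roll -0.001 F [-1.2  0.3 -1.8] T [-0.04  0.01  0.05] w 0.0293 t 7.6 j [ 0.41  0.45 -0.08  1.04 -0.    1.83]
```

View pics/d1.png

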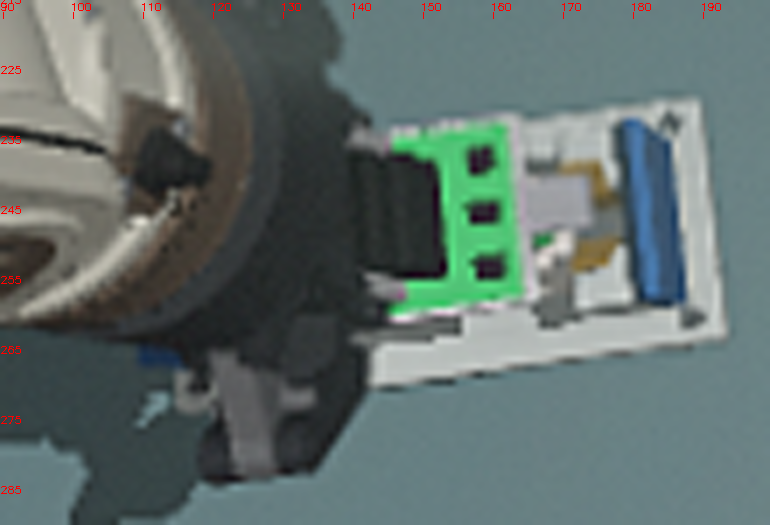

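View pics/d2.png

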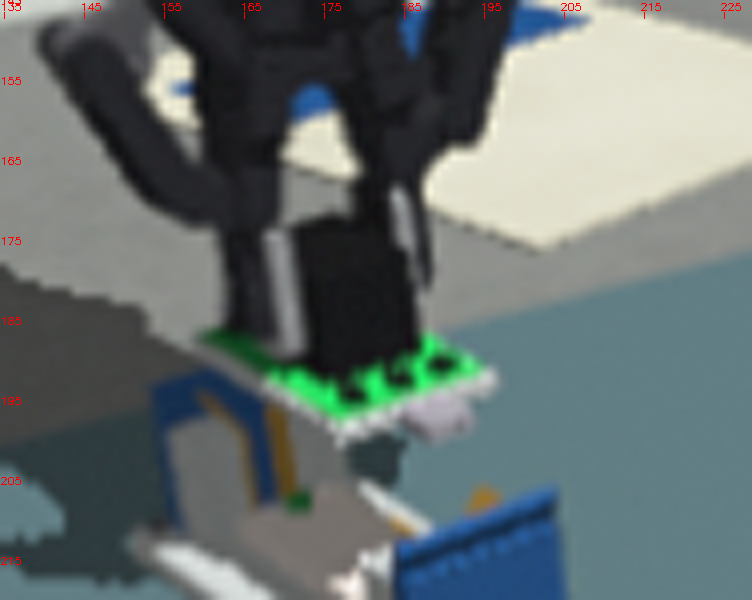

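Run:
```python
from h import *
np.set_printoptions(precision=4,suppress=True)
T=lambda *p:cp(p,7,90,215);S=lambda *p:cp(p,8,135,145)
print(tri(T(523,300),S(340,426)),tri(T(514,115),S(497,375)))
P=plane('top',[T(514,115),T(523,300),T(588,175),T(593,228)],.1158-.0372+.005)[:,:2]
a=np.radians(8.6);x=np.array([np.cos(a),np.sin(a)]);y=np.array([-np.sin(a),np.cos(a)])
o=np.array([.507,.2263])
for p in P: print(p,'bracket frame mm',1000*(p-o)@x,1000*(p-o)@y)
d=P[0]-P[1];print('yaw',np.degrees(np.arctan2(d[1],d[0])),np.linalg.norm(d))
# blue wall -y and clips for reference in the bracket frame at z .058 /.055
W=plane('top',[T(620,122),T(652,300)],.058)[:,:2]
for p in W: print('wall',1000*(p-o)@x,1000*(p-o)@y)
C=plane('top',[T(580,165),T(608,200),T(575,268),T(615,240)],.055)[:,:2]
for p in C: print('clip',1000*(p-o)@x,1000*(p-o)@y)
C2=plane('top',[cp(p,8,100,222) for p in [(563,130),(608,130),(573,248),(622,235),(118,195),(160,190),(135,310),(178,280)]],.055)[:,:2]
for p in C2: print('clip0',1000*(p-o)@x,1000*(p-o)@y)
```

```text
(array([0.4912, 0.1822, 0.0816]), np.float64(0.0018508945600319772)) (array([0.5392, 0.1872, 0.0815]), np.float64(0.0005854774009005177))
[0.5386 0.1868] bracket frame mm 25.37796962463363 -43.83257442026459
[0.4903 0.182 ] bracket frame mm -23.176050212641616 -41.26777556850502
[0.5231 0.1663] bracket frame mm 6.92878317816922 -61.69811220861825
[0.5092 0.1644] bracket frame mm -7.0498873820010735 -61.54442999262289
yaw 5.576240144461282 0.048621713621678386
wall 23.49399936290025 -66.18701791751843
wall -25.515646708696742 -69.62644235860749
clip 13.78784754871012 -53.43316557334265
clip 3.254982428581092 -60.04418828315829
clip -13.815956855511063 -49.1383602283029
clip -7.787914849487792 -60.78243133924889
clip0 15.077897017721016 -48.74626143687037
clip0 13.581602081095257 -59.470739099538676
clip0 -13.124698269599534 -48.197796364071635
clip0 -11.670972412777347 -60.13861608165112
clip0 14.359280260419336 60.30491222902699
clip0 14.163389748419632 49.901176112011
clip0 -13.548051697604294 58.49957145405247
clip0 -7.83386451755208 47.381546916945666
```

carry_out(moves=[[-0.008,-0.035,0,0,-1],[-0.008,-0.035,0.05,0,-1],[-0.008,-0.035,0.12,0,-1],[-0.008,-0.035,0.17,0,-1],[-0.008,-0.035,0.17,0,-1],[-0.008,-0.035,0.17,0,-1]])

```text
clock: 8.2
eef_pos: [0.5071, 0.2255, 0.0979]
tool_rot: [0.997, 0.075, -0.0, 0.0]
ft_force: [-0.1, 0.5, -1.5]
grip_width: 0.0293
```

```bash
cat > look.py <<'E'
from h import *
import sys
def r(im,x,y,w,h,k,name):
    o=cv2.resize(im[y:y+h,x:x+w],None,fx=k,fy=k,interpolation=cv2.INTER_CUBIC)
    for i in range(0,w,10): cv2.putText(o,str(x+i),(i*k,10),0,.35,(0,0,255));cv2.line(o,(int((i+.5)*k),12),(int((i+.5)*k),18),(0,0,255))
    for i in range(0,h,10): cv2.putText(o,str(y+i),(0,int((i+.5)*k)),0,.35,(0,0,255))
    cv2.imwrite(name,o)
t=imaging.camera('top')[:,:,::-1];s=imaging.camera('side')[:,:,::-1];g=sys.argv[1]
r(t,130,220,70,60,10,f'pics/{g}1.png');r(s,145,165,74,70,8,f'pics/{g}2.png')
delta(.507,.2263,.115,8.6)
E
python3 look.py e
```

```text
pos [0.5075 0.2257 0.0984] ang 8.63 shift units [-0.004 -0.007 -0.166] roll 0.0 F [ 0.4  0.1 -1.9] T [-0.04 -0.01  0.02] w 0.0287 t 8.3 j [ 0.42  0.46 -0.1   1.   -0.    1.84]
```

View pics/e1.png

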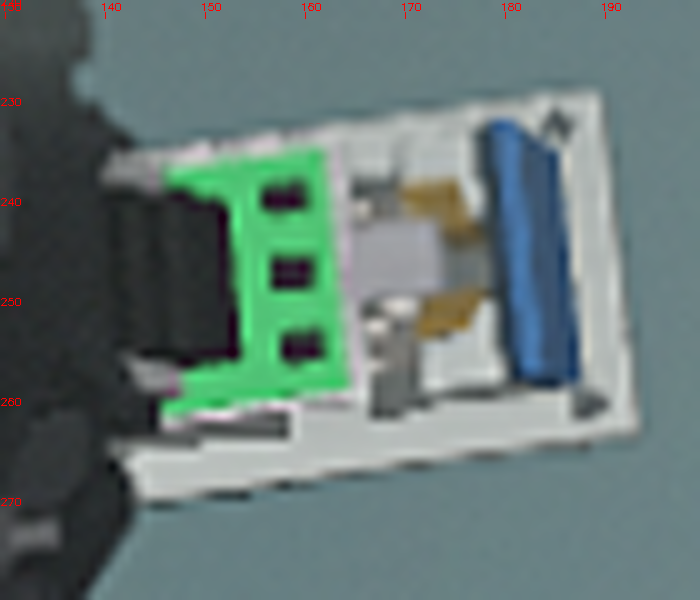

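View pics/e2.png

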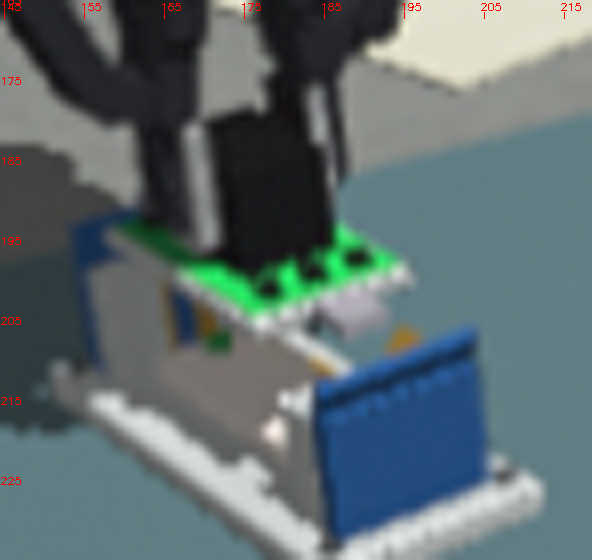

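Run:
```python
from h import *
T=lambda *p:cp(p,10,130,220)
a=np.radians(8.6);x=np.array([np.cos(a),np.sin(a)]);y=np.array([-np.sin(a),np.cos(a)]);o=np.array([.507,.2263])
for n,z,ps in[('ear',.066,[(440,220),(444,293),(352,232),(358,300)]),('plate',.066,[(325,148),(352,392)]),('clip',.055,[(402,192),(460,182),(420,334),(485,293)]),('wall',.058,[(490,122),(525,380)])]:
    for p in plane('top',[T(*q) for q in ps],z)[:,:2]: print(n,np.round([1000*(p-o)@x,1000*(p-o)@y],1))
```

```text
ear [  5.6 -57.3]
ear [ -8.1 -56.7]
ear [  5.7 -40.6]
ear [ -7.2 -40.4]
plate [ 22.1 -37.1]
plate [-24.1 -37.5]
clip [ 13.3 -48.2]
clip [ 13.7 -59.5]
clip [-13.9 -48.8]
clip [ -7.9 -62. ]
wall [ 23.9 -67. ]
wall [-25.6 -68.4]
```

Ears now sit centred to about 1 mm between the brass clips, with the ear's right end at px (174,246). A small x correction, then down by feel.

carry_out(moves=[[0.007,0,0,0,-1],[0.007,0,0.03,0,-1],[0.007,0,0.06,0,-1],[0.007,0,0.09,0,-1],[0.007,0,0.11,0,-1],[0.007,0,0.12,0,-1],[0.007,0,0.12,0,-1]])

```text
clock: 9.0
eef_pos: [0.5079, 0.2256, 0.086]
tool_rot: [0.997, 0.075, -0.0, 0.0]
ft_force: [-0.7, 0.1, -2.2]
grip_width: 0.0286
```

carry_out(moves=[[0,0,0.01,0,-1],[0,0,0.02,0,-1],[0,0,0.02,0,-1]])

```text
clock: 9.3
eef_pos: [0.508, 0.2257, 0.0842]
tool_rot: [0.997, 0.075, -0.0, 0.0]
ft_force: [-0.3, -0.1, -1.1]
grip_width: 0.0293
```

carry_out(moves=[[0,0,0.01,0,-1],[0,0,0.01,0,-1]])

```text
clock: 9.5
eef_pos: [0.508, 0.2256, 0.0832]
tool_rot: [0.997, 0.075, -0.0, 0.0]
ft_force: [-0.6, -0.1, -2.4]
grip_width: 0.0292
```

carry_out(moves=[[0,0,0.01,0,-1],[0,0,0.01,0,-1]])

```text
clock: 9.7
eef_pos: [0.5079, 0.2257, 0.0824]
tool_rot: [0.997, 0.075, -0.0, -0.0]
ft_force: [-0.4, -0.9, -0.8]
grip_width: 0.029
```

carry_out(moves=[[0,0,0.01,0,-1],[0,0,0.01,0,-1]])

```text
clock: 9.9
eef_pos: [0.508, 0.2258, 0.0819]
tool_rot: [0.997, 0.075, 0.0, -0.0]
ft_force: [-2.7, 0.0, 3.9]
grip_width: 0.0292
```

carry_out(moves=[[0,0,0.01,0,-1],[0,0,0.01,0,-1]])

```text
clock: 10.1
eef_pos: [0.5082, 0.2258, 0.0814]
tool_rot: [0.997, 0.075, 0.0, -0.0]
ft_force: [-3.1, -1.2, 6.9]
grip_width: 0.0292
```

carry_out(moves=[[0,0,0.01,0,-1],[0,0,0.01,0,-1]])

```text
clock: 10.3
eef_pos: [0.5084, 0.2259, 0.081]
tool_rot: [0.997, 0.075, 0.001, -0.0]
ft_force: [-3.9, -0.8, 9.9]
grip_width: 0.0288
```

Lateral force of -3.9 N in x means the carrier leans on the +x clips. Easing -x 0.6 mm while pressing on.

carry_out(moves=[[-0.006,0,0,0,-1],[-0.006,0,0.01,0,-1],[-0.006,0,0.01,0,-1]])

```text
clock: 10.6
eef_pos: [0.5085, 0.226, 0.0805]
tool_rot: [0.997, 0.075, 0.002, -0.0]
ft_force: [-3.4, -1.7, 11.9]
grip_width: 0.0291
```

carry_out(moves=[[0,0,0.01,0,-1],[0,0,0.01,0,-1]])

```text
clock: 10.8
eef_pos: [0.508, 0.2259, 0.0784]
tool_rot: [0.997, 0.075, 0.001, -0.0]
ft_force: [-1.0, -0.2, 4.5]
grip_width: 0.0289
```

```bash
python3 -c "
from h import *
delta(.507,.2263,.115,8.6)"
```

```text
pos [0.508  0.2259 0.0784] ang 8.63 shift units [-0.009 -0.006 -0.366] roll 0.0 F [-1.  -0.2  4.5] T [0.01 0.27 0.04] w 0.0289 t 10.8 j [ 0.42  0.49 -0.13  0.96  0.    1.84]
```

The clips have parted at ~14 N of push, counting the weight. On through the steady drag in 1–2 mm steps.

carry_out(moves=[[0,0,0.01,0,-1],[0,0,0.02,0,-1],[0,0,0.02,0,-1]])

```text
clock: 11.1
eef_pos: [0.5079, 0.2259, 0.0753]
tool_rot: [0.997, 0.075, 0.0, -0.0]
ft_force: [-0.3, 0.6, 4.8]
grip_width: 0.0289
```

carry_out(moves=[[0,0,0.01,0,-1],[0,0,0.02,0,-1],[0,0,0.02,0,-1]])

```text
clock: 11.4
eef_pos: [0.5077, 0.2257, 0.0731]
tool_rot: [0.997, 0.075, 0.0, -0.0]
ft_force: [0.4, 1.3, 2.4]
grip_width: 0.0291
```

carry_out(moves=[[0,0,0.01,0,-1],[0,0,0.02,0,-1],[0,0,0.02,0,-1]])

```text
clock: 11.7
eef_pos: [0.5077, 0.2256, 0.0712]
tool_rot: [0.997, 0.075, 0.0, -0.0]
ft_force: [1.1, 0.7, 2.6]
grip_width: 0.029
```

Underside ~0.034; now the ledge could come any time, so 1 mm steps.

carry_out(moves=[[0,0,0.01,0,-1],[0,0,0.01,0,-1]])

```text
clock: 11.9
eef_pos: [0.5077, 0.2256, 0.0703]
tool_rot: [0.997, 0.075, 0.0, -0.0]
ft_force: [1.0, 0.8, 3.0]
grip_width: 0.0292
```

carry_out(moves=[[0,0,0.01,0,-1],[0,0,0.01,0,-1]])

```text
clock: 12.1
eef_pos: [0.5076, 0.2256, 0.0692]
tool_rot: [0.997, 0.075, 0.0, 0.0]
ft_force: [0.5, 0.9, 3.2]
grip_width: 0.0292
```

carry_out(moves=[[0,0,0.01,0,-1],[0,0,0.01,0,-1]])

```text
clock: 12.3
eef_pos: [0.5076, 0.2256, 0.0682]
tool_rot: [0.997, 0.075, 0.0, 0.0]
ft_force: [1.3, 0.4, 3.9]
grip_width: 0.0286
```

carry_out(moves=[[0,0,0.01,0,-1],[0,0,0.01,0,-1]])

```text
clock: 12.5
eef_pos: [0.5076, 0.2256, 0.0672]
tool_rot: [0.997, 0.075, 0.0, 0.0]
ft_force: [1.3, 1.3, 2.5]
grip_width: 0.0286
```

carry_out(moves=[[0,0,0.01,0,-1],[0,0,0.01,0,-1]])

```text
clock: 12.7
eef_pos: [0.5076, 0.2256, 0.0662]
tool_rot: [0.997, 0.075, 0.0, -0.0]
ft_force: [1.8, 0.3, 3.7]
grip_width: 0.029
```

carry_out(moves=[[0,0,0.01,0,-1],[0,0,0.01,0,-1]])

```text
clock: 12.9
eef_pos: [0.5075, 0.2256, 0.0652]
tool_rot: [0.997, 0.075, 0.0, 0.0]
ft_force: [0.8, 1.0, 2.5]
grip_width: 0.029
```

carry_out(moves=[[0,0,0.01,0,-1],[0,0,0.01,0,-1]])

```text
clock: 13.1
eef_pos: [0.5075, 0.2256, 0.0642]
tool_rot: [0.997, 0.075, -0.0, 0.0]
ft_force: [2.1, 1.1, 2.6]
grip_width: 0.029
```

carry_out(moves=[[0,0,0.01,0,-1],[0,0,0.01,0,-1]])

```text
clock: 13.3
eef_pos: [0.5076, 0.2256, 0.0632]
tool_rot: [0.997, 0.075, 0.0, -0.0]
ft_force: [2.0, 1.3, 3.7]
grip_width: 0.0288
```

carry_out(moves=[[0.003,0,0.01,0,-1],[0.003,0,0.01,0,-1]])

```text
clock: 13.5
eef_pos: [0.5076, 0.2256, 0.0622]
tool_rot: [0.997, 0.075, -0.0, 0.0]
ft_force: [1.4, 0.3, 3.3]
grip_width: 0.0293
```

carry_out(moves=[[0,0,0.01,0,-1],[0,0,0.01,0,-1]])

```text
clock: 13.7
eef_pos: [0.5077, 0.2256, 0.0613]
tool_rot: [0.997, 0.075, -0.0, -0.0]
ft_force: [0.9, -0.5, 4.7]
grip_width: 0.0287
```

carry_out(moves=[[0,0,0.01,0,-1],[0,0,0.01,0,-1]])

```text
clock: 13.9
eef_pos: [0.5077, 0.2256, 0.0603]
tool_rot: [0.997, 0.075, -0.0, -0.0]
ft_force: [0.2, -0.2, 5.2]
grip_width: 0.0293
```

```bash
python3 look.py f
```

```text
pos [0.5077 0.2256 0.0603] ang 8.63 shift units [-0.006 -0.008 -0.547] roll 0.0 F [ 0.4 -0.4  5.3] T [-0.01 -0.11 -0.  ] w 0.0289 t 14.0 j [ 0.42  0.51 -0.15  0.92  0.    1.84]
```

View pics/f2.png

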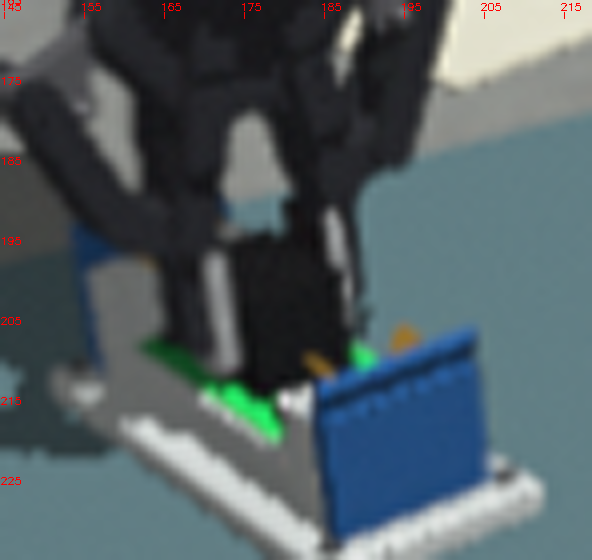

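The plate is level and deep in the slots, and the extra ~2 N is the pins. Continuing in small steps.

carry_out(moves=[[0,0,0.01,0,-1],[0,0,0.01,0,-1]])

```text
clock: 14.2
eef_pos: [0.5077, 0.2256, 0.0594]
tool_rot: [0.997, 0.075, -0.0, -0.0]
ft_force: [0.6, 1.3, 4.7]
grip_width: 0.0288
```

carry_out(moves=[[0,0,0.007,0,-1],[0,0,0.007,0,-1]])

```text
clock: 14.4
eef_pos: [0.5077, 0.2257, 0.0594]
tool_rot: [0.997, 0.075, 0.0, -0.0]
ft_force: [-0.4, -0.4, 9.2]
grip_width: 0.0289
```

carry_out(moves=[[0,0,0.007,0,-1],[0,0,0.007,0,-1]])

```text
clock: 14.6
eef_pos: [0.5077, 0.2256, 0.0593]
tool_rot: [0.997, 0.075, 0.0, -0.0]
ft_force: [-2.0, -1.2, 13.6]
grip_width: 0.0293
```

It has bottomed: z stays at 0.0594 while force climbs 4.7 → 9.2 → 13.6 N. That puts the ledge near 22 mm, in range. One more firm but moderate push.

carry_out(moves=[[0,0,0.006,0,-1],[0,0,0.006,0,-1],[0,0,0.006,0,-1]])

```text
clock: 14.9
eef_pos: [0.5077, 0.2257, 0.0593]
tool_rot: [0.997, 0.075, 0.0, -0.0]
ft_force: [-3.5, -1.5, 17.6]
grip_width: 0.0289
```

```bash
python3 look.py g
```

```text
pos [0.5077 0.2256 0.0593] ang 8.63 shift units [-0.006 -0.008 -0.557] roll 0.0 F [-3.8 -2.  17.1] T [-0.44  0.79  0.04] w 0.0292 t 15.0 j [ 0.42  0.51 -0.15  0.91  0.    1.84]
```

View pics/g2.png

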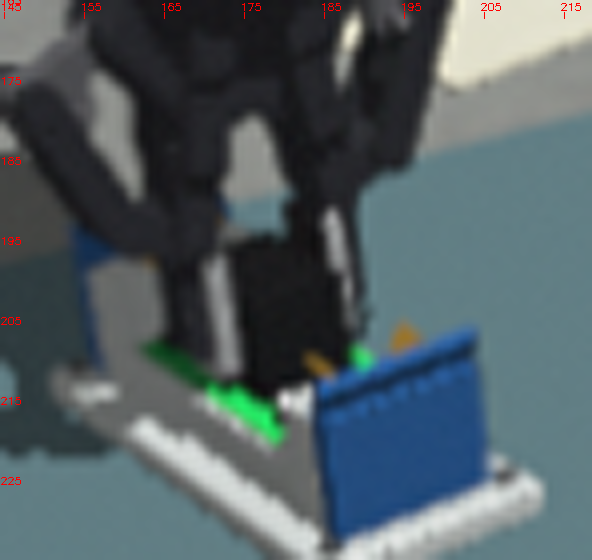

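View pics/g1.png

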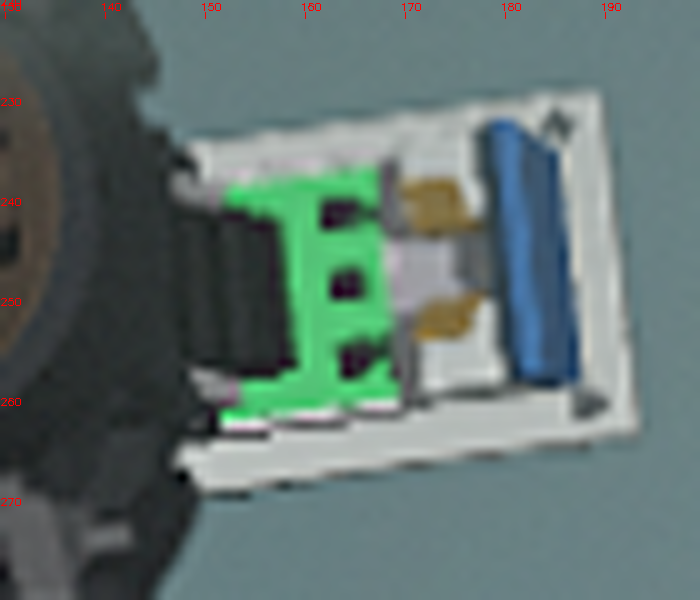

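The top view shows the ear between the clips and the plate parallel to the base. Unloading the push, then releasing.

carry_out(moves=[[0,0,-0.012,0,-1],[0,0,-0.022,0,-1],[0,0,-0.022,0,-1]])

```text
clock: 15.3
eef_pos: [0.5077, 0.2256, 0.0594]
tool_rot: [0.997, 0.075, -0.0, 0.0]
ft_force: [0.8, 1.0, 4.3]
grip_width: 0.0289
```

carry_out(moves=[[0,0,0,0,0.3],[0,0,0,0,0.3],[0,0,0,0,0.3],[0,0,0,0,0.3],[0,0,0,0,0.3],[0,0,0,0,0.3]])

```text
clock: 15.9
eef_pos: [0.5077, 0.2256, 0.0594]
tool_rot: [0.997, 0.075, -0.0, 0.0]
ft_force: [-0.1, 0.2, -0.2]
grip_width: 0.0555
```

carry_out(moves=[[0,0,-0.1,0,0.3],[0,0,-0.3,0,0.3],[0,0,-0.6,0,0.3],[0,0,-1,0,0.3],[0,0,-1,0,0.3]])

```text
clock: 16.4
eef_pos: [0.5114, 0.2272, 0.1664]
tool_rot: [0.997, 0.075, 0.006, -0.002]
ft_force: [1.5, -0.2, 0.4]
grip_width: 0.0556
```

carry_out(moves=[[0,0.3,-0.3,0,0.3],[0,0.6,-0.6,0,0.3],[0,1,-0.6,0,0.3],[0,1,-0.6,0,0.3]])

```text
clock: 16.8
eef_pos: [0.5239, 0.1231, 0.2213]
tool_rot: [0.997, 0.073, 0.002, 0.001]
ft_force: [-0.5, 0.2, -0.3]
grip_width: 0.0554
```

carry_out(moves=[[-0.3,0.3,0,0,0.3],[-0.6,0.6,0,0,0.3],[-0.8,1,0,0,0.3],[-0.8,1,0,0,0.3]])

```text
clock: 17.2
eef_pos: [0.4563, 0.0127, 0.2195]
tool_rot: [0.997, 0.073, -0.001, 0.001]
ft_force: [0.1, 0.6, -0.3]
grip_width: 0.0555
```

Run:
```python
from h import *
for n in('top','side'): cv2.imwrite(f'pics/{n}9.png',imaging.camera(n)[:,:,::-1])
t=cv2.imread('pics/top9.png');s=cv2.imread('pics/side9.png')
o=[cv2.resize(im[y:y+h,x:x+w],(400,300),interpolation=cv2.INTER_CUBIC) for im,x,y,w,h in((t,100,217,100,75),(s,142,180,80,60))]
cv2.imwrite('pics/z1.png',np.vstack([np.hstack(o),np.hstack([cv2.resize(t,(400,300)),cv2.resize(s,(400,300))])]))
```

```text
(no output)
```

View pics/z1.png

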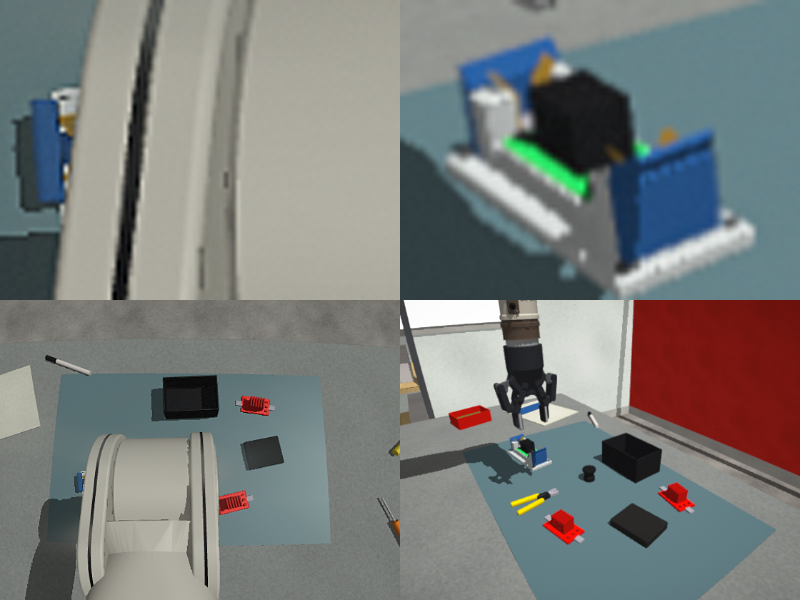

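Side view: the carrier is seated level in the bracket at side px ~(185,208), and the other items haven't moved. The arm hides the bracket from above, so I'll clear it and check heights.

carry_out(moves=[[0,0.3,0,0,0.3],[0,0.6,0,0,0.3],[0,1,0,0,0.3],[0,1,0,0,0.3]])

```text
clock: 17.7
eef_pos: [0.4753, -0.0851, 0.2193]
tool_rot: [0.997, 0.074, 0.0, 0.001]
ft_force: [0.3, 1.0, -0.5]
grip_width: 0.0556
```

carry_out(moves=[[0,0.3,0,0,0.3],[0,0.6,0,0,0.3],[0,1,0,0,0.3],[0,1,0,0,0.3]])

```text
clock: 18.1
eef_pos: [0.4904, -0.1838, 0.2191]
tool_rot: [0.997, 0.074, 0.0, 0.001]
ft_force: [-0.3, -0.1, 0.3]
grip_width: 0.0558
```

Run:
```python
from h import *
t=imaging.camera('top')[:,:,::-1];s=imaging.camera('side')[:,:,::-1]
cv2.imwrite('pics/top10.png',t);cv2.imwrite('pics/side10.png',s)
o=[cv2.resize(im[y:y+h,x:x+w],(400,300),interpolation=cv2.INTER_CUBIC) for im,x,y,w,h in((t,100,217,100,75),(s,142,180,80,60))]
cv2.imwrite('pics/z2.png',np.vstack([np.hstack(o),np.hstack([cv2.resize(t,(400,300)),cv2.resize(s,(400,300))])]))
```

```text
(no output)
```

View pics/z2.png

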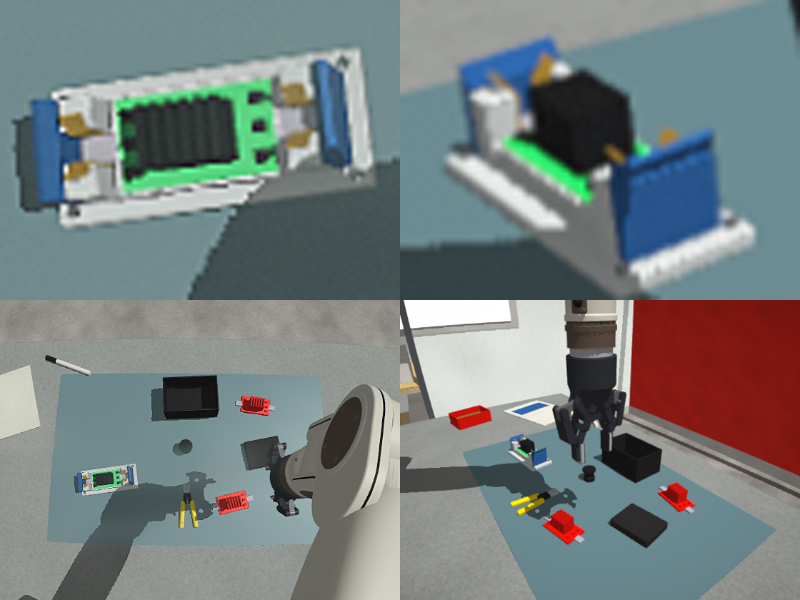

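Run:
```python
from h import *
T=lambda *p:cp(p,4,100,217);S=lambda *p:cp(p,5,142,180)
for n,a,b in[('board -x+y',T(120,192),S(103,137)),('board -x-y',T(278,170),S(190,197)),('hs -x-y',T(238,162),S(180,117)),('hs -x+y',T(130,175),S(130,85)),('hs +x-y',T(232,94),S(232,98))]: print(n,*tri(a,b))
t0,t=cv2.imread('pics/top0.png'),cv2.imread('pics/top10.png')
d=cv2.absdiff(t0,t).max(2)
for n,(x,y,w,h) in dict(bin=(225,100,85,70),loupe=(245,190,30,30),cutterhandles=(245,285,35,36)).items(): print(n,(d[y:y+h,x:x+w]>30).mean())
# predicted board-edge rays (side view) if seated on ledge z=.0222
```

```text
board -x+y [0.47915213 0.2645279  0.02876143] 0.0020535063263860016
board -x-y [0.4911383  0.18636914 0.02846921] 0.0019921961018913754
hs -x-y [0.49398933 0.19663849 0.06249444] 0.004497707304491357
hs -x+y [0.48847365 0.24887695 0.05891268] 0.00709282646916012
hs +x-y [0.52343301 0.20233536 0.06125954] 0.0009625873148887859
bin 0.0
loupe 0.0
cutterhandles 0.30158730158730157
```

Both board ends are at the same height (28.8 and 28.5 mm), which puts the underside at ~22 mm and matches the felt stop. Bin and loupe are unchanged. The cutters region differs only by the arm's shadow, and they lie in the same place.

```bash
python3 -c "
from h import *
print(order.job_done())"
```

```text
the job is handed in; nothing more can be done
None
```

The carrier is seated in the test bracket and released, and I handed the job in at about 18 s, with the gripper clear. No verdict came back.

I gripped the carrier by its heatsink, lifted it off the rest and pushed its ears down into the clips. The clips parted at about 14 N and then dragged at about 5–7 N. The plate bottomed with its underside about 22 mm above the bench. There the height stopped changing while the measured force rose from about 5 to 18 N, roughly 20 N of push, under the 30 N limit. I eased off before letting go.

**Checks that agreed:**
- After release, both ends of the board measured 28.8 and 28.5 mm, so it lies flat at the height where it stopped.
- The bin and loupe pixels had not changed at all.

**Checks that were weaker or disagreed:**
- **Pins:** they are hidden under the plate, so I infer they are flush from the hard stop and the level plate.
- **Heatsink-top heights:** the final measurements were rough, with rays missing each other by up to 7 mm, so I did not rely on them.
- **Cutters:** the pixel check there differed because the arm's shadow fell on them. By eye they lie where they were.

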